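# Gauge two cast knobs

## Robot

A 7-joint arm with a two-finger parallel gripper is mounted at the origin on the work surface. World frame = base frame: x ahead of the robot, y to its left, z up, the work surface at z = 0. Lengths are in m, angles in rad, forces in N, time in s.
With the tool pointing down it reaches from about 0.425 to 0.825 m from the base axis. Payload 3.6 kg.
Tool frame: the origin (TCP) lies midway between the tips of the shut fingers; the grasp point (between the pads) lies 19 mm behind it (robot.grasp_offset is the distance from the TCP to the grasp point, in m); z points along the fingers, y is the line along which they close (so a half turn about z gives the same grasp; the last joint's range is limited). The gripper opens to 85 mm and grips with 20 to 120 N. Pads are 22 mm wide; open, the fingers measure 114 mm over their backs; the gripper's body (76 mm by 85 mm) begins 54 mm behind the grasp point. The pads swing forward as they close: fully open they stand 13 mm farther back than shut.
Start: joints at [1.127, 0.615, -0.013, 1.423, 0.008, 1.103, -0.04], TCP at [0.264, -0.594, 0.231] pointing down, gripper open.
Joint ranges: [-3.12, 3.12], [-0.3, 2.06], [-1.34, 1.32], [0.26, 2.42], [-1.36, 4.5], [0.01, 1.98], [-2.84, 2.84]. Speed limits (rad/s): [2.79, 2.79, 3.14, 3.14, 3.14, 3.14, 3.14].

## Interface

Orientations are given as a unit quaternion [w, x, y, z].
In Python, from bench import robot, cams gives the robot as it stands. The module is installed in compiled form; this text tells all that it offers.
- The arm moves only by the shell command python3 -m crank 'ROWS' [FORCE]. ROWS is JSON, a list of rows, each an object of numbers: "ax", "ay", "az": the turn, a rotation vector about the tool's x, y, z in rad; "tx", "ty", "tz": the shift along the tool's x, y, z in mm; "grip": the finger opening in mm, from 0 to 85.4. In form: [{"ax": .., "ay": .., "az": .., "tx": .., "ty": .., "tz": .., "grip": ..}, ...]. A call has 1 to 8 rows; each row shifts and turns the commanded pose from where the row before left it, along the tool's axes as they then stand; what a row does not reach is not made up. A row lasts 1/8 s, in which the tool goes at most 62.5 mm and 10.7 degrees, less where a joint would pass 70% of its speed; a pose out of reach is approached as far as the arm can. A call is refused whole if a number of a shift passes 62.5 or a number of a turn 0.188, either way. A call with a gripper value outside its range is refused whole. The fingers move at their own pace and stop on an object; FORCE is the grip in N (left out, the last holds). Time passes only in rows, so rows that do not move let the fingers close. It gives the time, the measured TCP pose, the force, the opening and the grip force at its end, in the units of the state.
- robot.state(): the state, without advancing time (a new reading comes with each control period).
- cams.snapshot(name): name is "scene" or "top"; returns the picture (384x512x3 uint8, red, green, blue); there is no depth.
- cams.camera_info(name): a dict with "fx", "fy", "cx", "cy" (pixels), "R" (3x3) and "t" (3): a world point X has camera coordinates R X + t. Camera axes: x right, y down, z forward; pixel columns grow to the right and rows downward; lengths in m; the calibration is good to about 2 mm. A picture is of the moment at which its call begins. camera_info takes no time and is no camera call.
- robot.job_done(): hands the job in; it is judged then, once.
Trained networks look in the newest picture that a camera, given by its name, has taken for a name from the list of things; names that differ only in an ending like _2 or _b are one class to them, and where a whole thing is asked for, a point or a joint stands for the part that bears it (a point fixed in the world has none). Each returns a list of dicts, best first, with "p" (0 to 1); they miss things now and then, are a little off and sometimes report something else, mostly with a low value. They report only what shows in the picture. A call takes as long as a camera call. They do not tell look-alikes from the thing itself.
- cams.masks_of(camera, name): "region" (384x512 bool, what is visible of it) and "rect" ([left, top, right, bottom] in pixels, round what is visible of it).
The state is a dict: "time": time; "joints": joint angles; "qd": joint speeds; "tau": joint torques, N m; "tool_pos": TCP position; "orientation": TCP orientation; "wrist_force": force on the tool from outside, world axes, zero at the start; "moment": the same for the moment, N m; "opening": finger opening in m; "finger_force": force on a finger pad.
Only numpy, scipy, OpenCV 4.12 (cv2) and the standard library are available. Lean on these libraries where they do the work, as an engineer would, in place of code of your own. Each camera call takes 0.05 s, during which the arm holds its last target. There are 200 camera calls.

## Task

Only one of these two brass knobs has a foot small enough to go through the steel gap gauge; find out which by the gauge. Slide that knob, upright and with its foot down between the jaws, right through from the side where the knobs stand to the far side, and leave it standing on the gauge's plate clear of the jaws; stand the oversize knob in the empty compartment of the grey tray. Leave the tub, the pliers and the casting tree where they are.

Things in the scene. Friction and masses are not known exactly. Their poses are not given: they have to be found in the camera images.
- knob_a: One of two brass cabinet knobs, standing upright, 60 mm tall, about 0.3 kg. Round foot, z 0 to 14 mm, of 35 or 46 mm diameter (one knob each; not told which); neck 16 mm diameter, z 14 to 38 mm; cylindrical head 28 mm diameter, z 38 to 60 mm, same on both. Origin: centre of the foot's underside; z up its axis.
- knob_b: The other brass cabinet knob, standing upright, 60 mm tall, about 0.3 kg. Round foot, z 0 to 14 mm, of 35 or 46 mm diameter (one knob each; not told which); neck 16 mm diameter, z 14 to 38 mm; cylindrical head 28 mm diameter, z 38 to 60 mm, same on both. Origin: centre of the foot's underside; z up its axis.
- gauge: Fixed gap gauge: bright steel plate 110 (x) by 280 (y) mm, 8 mm thick, with two dark jaws at mid-length, each 32 (x) by 50 (y) mm, tops 26 mm above the bench. The gap between them is 40 mm wide in x, open above, from y -25 to +25 mm. Parts slide through along +y, from the entry (-y end, knobs' side) to the exit (+y end, tray's side). Origin: centre of the plate's underside.
- gauge_throat (a point): Middle of the gauge's gap, on the plate's top face (8 mm above the bench); axes as the gauge's.
- tray: Grey plastic tray fixed to the bench, 240 mm (x) by 150 mm (y), 26 mm high, walls and floor 5 mm, one wall across the middle making two compartments, each 112 mm (x) by 140 mm (y) inside. The one at +x (farther from the robot) holds small leaf castings, the one at -x is empty. Origin: centre of the underside.
- tray_empty (a point): Centre of the floor of the tray's empty compartment, 5 mm above the bench; axes as the tray's.
- tub: Bystander: open white plastic tub, 68 mm diameter, 60 mm high. Origin: centre of its underside.
- pliers: Bystander: pliers with red handles lying flat, about 150 mm long along x, 60 mm wide, 14 mm high. Origin: under the pivot, jaws to +x.
- sprue: Bystander: brass casting tree lying on the bench, a rod with many short spurs, 200 mm long along its x, 32 mm thick. Origin: under its middle.
Mind the look-alikes: they are no part of the job. Leave any green look-alike of the knob_a alone. Leave any turquoise look-alike of the knob_b alone.

How it is judged:
By the outcome, as a careful person would: the job done as asked, in the order asked, and still so for the second after the job is handed in, with the robot touching nothing.
It also fails if it takes over 64 s, if anything falls off the work surface, if the arm or the gripper's body presses on something with over 40 N, if the wrist force passes 120 N, or if a joint passes its speed limit or range.

## Working session

There is one attempt and no reset: what is moved stays moved. The work goes in short steps, Python scripts to look and compute and a shell command to move; the robot and the scene stay as the last step left them, time stands still between calls to the robot, and variables do not carry over. Pictures are saved under pics/ and viewed, at most 10 in all, crops included, and the job is handed in when it is done.

```bash
mkdir -p pics; python3 - <<'E'
from bench import robot,cams
import cv2,numpy as np
ims=[cams.snapshot(n) for n in("top","scene")]
cv2.imwrite("pics/a.png",cv2.resize(ims[0],(800,600))[:,:,::-1])
cv2.imwrite("pics/b.png",cv2.resize(ims[1],(800,600))[:,:,::-1])
for c in("top","scene"):
  i=cams.camera_info(c);print(c,{k:np.round(v,4).tolist() for k,v in i.items()})
  for n in("knob_a","gauge","tray","tub","pliers","sprue"):
    for m in cams.masks_of(c,n):
      ys,xs=np.nonzero(m["region"]);print(n,round(m["p"],2),m["rect"],xs.mean().round(1),ys.mean().round(1),len(xs))
s=robot.state();print(s["time"],s["tool_pos"],s["orientation"])
E
```

```text
top {'fx': 422.4724, 'fy': 422.4724, 'cx': 253.815, 'cy': 188.5348, 'R': [[0.0258, -0.9995, 0.0191], [-0.9832, -0.0288, -0.1802], [0.1807, -0.0142, -0.9834]], 't': [-0.078, 0.5789, 1.0801]}
knob_a 0.76 [332.6, 235.4, 350.2, 251.0] 342.3 242.2 217
knob_a 0.68 [388.8, 182.5, 408.8, 197.6] 397.0 189.1 169
knob_a 0.67 [337.0, 266.5, 357.4, 279.7] 346.7 273.1 246
knob_a 0.5 [359.9, 185.4, 381.0, 202.7] 368.5 195.4 197
gauge 0.75 [157.3, 164.0, 261.1, 227.1] 211.1 194.4 3897
tray 0.57 [76.2, 148.5, 134.7, 238.1] 106.7 192.9 5003
tub 0.81 [272.0, 113.6, 299.7, 143.2] 285.7 127.6 517
pliers 0.76 [177.9, 118.3, 227.3, 145.5] 202.2 127.6 303
sprue 0.69 [332.0, 120.6, 356.6, 186.7] 343.8 150.3 565
sprue 0.49 [159.4, 162.9, 263.9, 230.6] 211.3 194.1 4057
scene {'fx': 361.2813, 'fy': 361.2813, 'cx': 257.0933, 'cy': 190.8648, 'R': [[0.5933, 0.805, 0.0001], [0.6556, -0.483, -0.5804], [-0.4672, 0.3445, -0.8143]], 't': [-0.3249, -0.3694, 1.2842]}
knob_a 0.79 [134.7, 200.1, 151.7, 225.4] 140.6 213.6 334
knob_a 0.78 [126.2, 251.4, 151.2, 275.7] 136.4 264.7 319
knob_a 0.73 [97.5, 279.9, 118.5, 302.0] 107.3 291.9 343
knob_a 0.71 [114.1, 184.2, 135.7, 207.7] 122.9 195.4 280
gauge 0.63 [225.1, 155.0, 331.3, 215.5] 276.6 182.6 3256
gauge 0.45 [308.1, 213.0, 364.1, 240.0] 333.4 221.7 511
tray 0.63 [307.5, 212.8, 364.4, 239.1] 334.4 221.7 500
tray 0.58 [306.1, 104.6, 395.7, 172.5] 349.9 136.6 3267
tub 0.69 [246.9, 252.5, 275.5, 282.2] 260.2 264.9 738
pliers 0.64 [305.5, 211.3, 363.4, 236.9] 332.3 221.4 556
sprue 0.75 [174.4, 252.4, 204.1, 339.3] 189.0 297.2 619
0.7 [ 0.26375455 -0.59404717  0.23134128] [-2.97626401e-06  9.78255305e-01  2.07404333e-01  3.75224436e-05]
```

View pics/a.png

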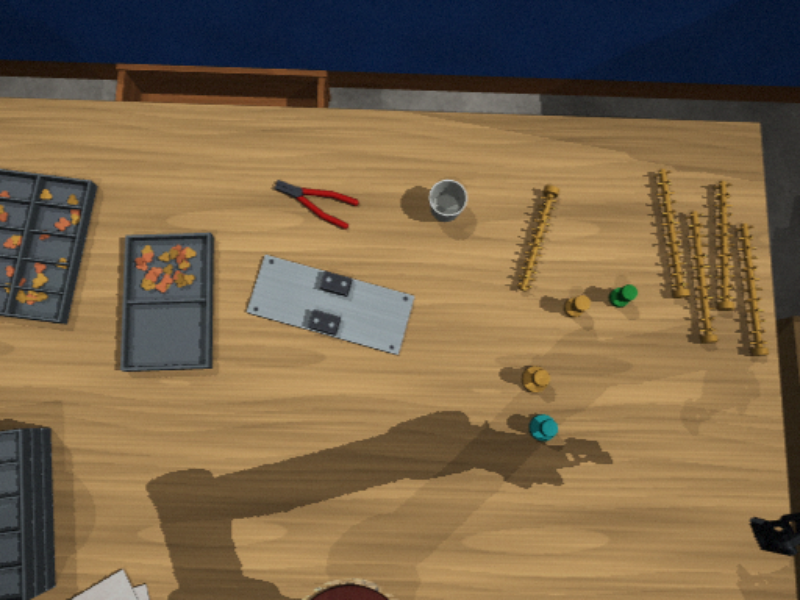

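View pics/b.png

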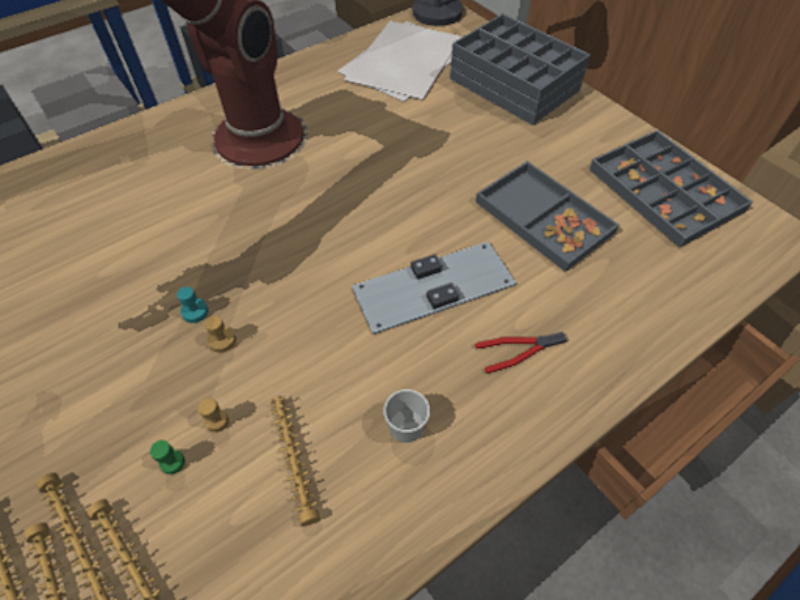

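Candidates (top, 512-px image): brass knobs at (342,242) and (368,195), which are the real ones. The look-alikes are turquoise (346,273) and green (397,189), and I'll leave those alone. Next I'll fit model silhouettes to the masks in both views.

```bash
cat > h.py <<'E'
import numpy as np,cv2
from scipy.optimize import minimize
from bench import robot,cams
INF={c:cams.camera_info(c) for c in("top","scene")}
def proj(c,X):
    i=INF[c];P=np.asarray(X)@np.array(i["R"]).T+np.array(i["t"])
    return np.c_[i["fx"]*P[:,0]/P[:,2]+i["cx"],i["fy"]*P[:,1]/P[:,2]+i["cy"]]
def ground(c,uv,z):
    i=INF[c];R=np.array(i["R"]);d=R.T@np.array([(uv[0]-i["cx"])/i["fx"],(uv[1]-i["cy"])/i["fy"],1]);o=-R.T@np.array(i["t"])
    return o+d*(z-o[2])/d[2]
def box(x0,x1,y0,y1,z0,z1): return np.array([[x,y,z] for x in(x0,x1) for y in(y0,y1) for z in(z0,z1)])
A=np.linspace(0,2*np.pi,32)
def cyl(r,z0,z1): return np.vstack([np.c_[r*np.cos(A),r*np.sin(A),0*A+z] for z in(z0,z1)])
def knob(d): return [cyl(d/2,0,.014),cyl(.008,.014,.038),cyl(.014,.038,.06)]
PL=[box(-.055,.055,-.14,.14,0,.008)]+[box(a,b,-.025,.025,.008,.026) for a,b in((-.052,-.02),(.02,.052))]
TR=[box(-.12,.12,-.075,.075,0,.026)]
def place(h,p):
    c,s=np.cos(p[2]),np.sin(p[2]);return h@np.array([[c,-s,0],[s,c,0],[0,0,1]]).T+[p[0],p[1],p[3] if len(p)>3 else 0]
def sil(c,hs,p):
    im=np.zeros((384*4,512*4),np.uint8)
    for h in hs:
        q=cv2.convexHull(((proj(c,place(h,p))+.5)*4*16-8).astype(np.int32).reshape(-1,1,2));cv2.fillConvexPoly(im,q,1,shift=4)
    return im>0
def fit(hs,masks,p0,yaw=True):
    M={c:cv2.resize(m.astype(np.float32),(2048,1536),interpolation=cv2.INTER_LINEAR)>.5 for c,m in masks.items()}
    def cost(q):
        p=[q[0]/100,q[1]/100,q[2]/10 if yaw else 0]
        v=0
        for c,m in M.items():
            s=sil(c,hs,p);v+=1-(s&m).sum()/(s|m).sum()
        return v/len(M)
    q0=np.array([p0[0]*100,p0[1]*100]+([p0[2]*10] if yaw else []))
    n=len(q0);S=np.vstack([q0,q0+np.eye(n)*.8])
    r=minimize(cost,q0,method="Nelder-Mead",options=dict(initial_simplex=S,xatol=.005,fatol=1e-4))
    q=r.x;return np.array([q[0]/100,q[1]/100,q[2]/10 if yaw else 0]),r.fun
def masks(c,name): return cams.masks_of(c,name)
def near(c,name,uv):
    return min(masks(c,name),key=lambda m:np.hypot((m["rect"][0]+m["rect"][2])/2-uv[0],(m["rect"][1]+m["rect"][3])/2-uv[1]))["region"]
E
python3 - <<'E'
from h import *
im={c:cams.snapshot(c) for c in("top","scene")}
for nm,ut,us in(("K1",(342,242),(140,213)),("K2",(368,195),(136,264))):
    ms={"top":near("top","knob_a",ut),"scene":near("scene","knob_a",us)}
    g=ground("top",ut,.03)
    for d in(.035,.046):
        print(nm,d,*fit(knob(d),ms,g,False),*[fit(knob(d),{c:ms[c]},g,False)[0][:2].round(4) for c in ms])
def do(nm,hs,us,ut,p0):
    ms={"top":near("top",nm,ut),"scene":near("scene",nm,us)}
    r=fit(hs,ms,p0);print(nm,*r,*[fit(hs,{c:ms[c]},p0)[0].round(4) for c in ms]);return r[0]
g=ground("top",(211,194),.008);pg=do("gauge",PL,(276,183),(211,194),[g[0],g[1],-.2])
g=ground("top",(106.7,193),.02);pt=do("tray",TR,(350,137),(106.7,193),[g[0],g[1],0])
v=[]
for c in("top","scene"):
    o=cv2.resize(im[c],None,fx=4,fy=4,interpolation=cv2.INTER_CUBIC)
    for hs,p in((PL,pg),):
        for h in hs:
            q=cv2.convexHull(((proj(c,place(h,p))+.5)*4).astype(np.int32).reshape(-1,1,2));cv2.polylines(o,[q],True,(255,0,0),1)
    x,y={"top":(150,155),"scene":(222,145)}[c];a=o[y*4:y*4+300,x*4:x*4+480]
    x,y={"top":(320,165),"scene":(90,190)}[c];b=o[y*4:y*4+480,x*4:x*4+400]
    v.append(np.hstack([cv2.resize(a,(480,300)),cv2.resize(b,(320,300))]))
cv2.imwrite("pics/c.png",np.vstack(v)[:,:,::-1])
E
```

```text
K1 0.035 [ 0.448116   -0.30710544  0.        ] 0.24106468201170478 [ 0.4452 -0.3056] [ 0.4503 -0.3084]
K1 0.046 [ 0.44683696 -0.3073821   0.        ] 0.07807139108199701 [ 0.4471 -0.3073] [ 0.4464 -0.3076]
K2 0.035 [ 0.57747319 -0.37984152  0.        ] 0.17046924695508664 [ 0.5773 -0.3792] [ 0.5778 -0.3799]
K2 0.046 [ 0.57546755 -0.37904101  0.        ] 0.3825490080161441 [ 0.5764 -0.3793] [ 0.5708 -0.3789]
gauge [ 0.56980774  0.05655701 -0.24399189] 0.022814027909693668 [ 0.5697  0.0559 -0.2472] [ 0.5698  0.0571 -0.2417]
tray [0.56522754 0.34200686 0.06494378] 0.024982157011469164 [0.5656 0.341  0.0612] [0.5646 0.3432 0.0615]
```

View pics/c.png

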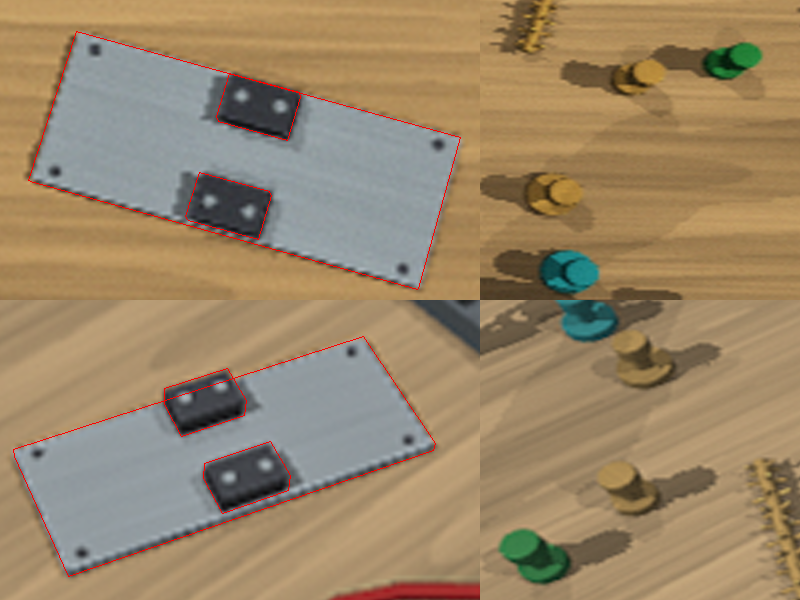

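The overlay fits the gauge outline and jaws within about a pixel. In the crop, the left knobs (brass) are the targets: the upper one near green, K2, fits the 35 mm foot, and the one near turquoise, K1, fits 46 mm. I'll try K2 in the gauge first. Before that, I'll turn the hand so the fingers close across the gap.

```bash
python3 -m crank '[{"az":-0.182,"grip":50},{"az":-0.182},{"az":-0.182},{"az":-0.182},{"az":-0.181},{"tx":0}]' 60
cat >> h.py <<'E'
from scipy.spatial.transform import Rotation as Ro
def go(*T):
    s=robot.state();q=s["orientation"];R=Ro.from_quat([q[1],q[2],q[3],q[0]]).as_matrix();p=s["tool_pos"]
    x=np.array(R[:,0]);print("t",s["time"],"tcp",np.round(p,4),"yaw",np.arctan2(x[1],x[0]).round(4),"tilt",R[:,2].round(3),"open",s["opening"],"F",np.round(s["wrist_force"],1))
    for t in T: print(" ->",np.round(t,4),"txyz mm",(R.T@(np.array(t)-p)*1000).round(1)); p=np.array(t)
G=np.array([.5698,.0565]);GY=np.array([np.sin(.244),np.cos(.244)])
E
python3 - <<'E'
from h import *
go([.5773,-.3795,.14],[.5773,-.3795,.028])
print(ground("top",(349,272),.05),ground("top",(401,188),.05))
E
```

```text
t 1.2 tcp [ 0.2637 -0.5941  0.2313] yaw 0.4178 tilt [ 0.  0. -1.] open 0.0851731751979124 F [-0.1 -0.7  0.3]
 -> [ 0.5773 -0.3795  0.14  ] txyz mm [373.7 -68.9  91.3]
 -> [ 0.5773 -0.3795  0.028 ] txyz mm [ -0.   0. 112.]
[ 0.36743756 -0.31594357  0.05      ] [ 0.59455534 -0.46079668  0.05      ]validation failed for argument at $[0]...
```

```bash
python3 -m crank '[{"ax":0,"ay":0,"az":-0.182,"tx":0,"ty":0,"tz":0,"grip":50},{"ax":0,"ay":0,"az":-0.182,"tx":0,"ty":0,"tz":0,"grip":50},{"ax":0,"ay":0,"az":-0.182,"tx":0,"ty":0,"tz":0,"grip":50},{"ax":0,"ay":0,"az":-0.182,"tx":0,"ty":0,"tz":0,"grip":50},{"ax":0,"ay":0,"az":-0.181,"tx":0,"ty":0,"tz":0,"grip":50},{"ax":0,"ay":0,"az":0,"tx":0,"ty":0,"tz":0,"grip":50}]' 60
python3 - <<'E'
from h import *
go([.5773,-.3795,.14],[.5773,-.3795,.028])
E
```

```text
time: 1.95
tool_pos: [0.2635, -0.5942, 0.2312]
orientation: [-0.0, 0.789, 0.615, 0.0]
wrist_force: [0.5, 0.7, -0.0]
opening: 0.05
finger_force: 0.0
t 1.95 tcp [ 0.2635 -0.5942  0.2312] yaw 1.3244 tilt [ 0.  0. -1.] open 0.05002336467480365 F [ 0.5  0.7 -0. ]
 -> [ 0.5773 -0.3795  0.14  ] txyz mm [284.7 252.   91.4]
 -> [ 0.5773 -0.3795  0.028 ] txyz mm [ -0.  -0. 112.]
```

```bash
python3 -m crank '[{"ax":0,"ay":0,"az":0,"tx":35.6,"ty":31.5,"tz":11.4,"grip":50},{"ax":0,"ay":0,"az":0,"tx":35.6,"ty":31.5,"tz":11.4,"grip":50},{"ax":0,"ay":0,"az":0,"tx":35.6,"ty":31.5,"tz":11.4,"grip":50},{"ax":0,"ay":0,"az":0,"tx":35.6,"ty":31.5,"tz":11.4,"grip":50},{"ax":0,"ay":0,"az":0,"tx":35.6,"ty":31.5,"tz":11.4,"grip":50},{"ax":0,"ay":0,"az":0,"tx":35.6,"ty":31.5,"tz":11.4,"grip":50},{"ax":0,"ay":0,"az":0,"tx":35.6,"ty":31.5,"tz":11.4,"grip":50},{"ax":0,"ay":0,"az":0,"tx":35.6,"ty":31.5,"tz":11.4,"grip":50}]' 60 >/dev/null
python3 - <<'E'
from h import *
go([.5773,-.3795,.14],[.5773,-.3795,.028])
E
```

```text
t 2.95 tcp [ 0.5783 -0.3778  0.1398] yaw 1.3233 tilt [ 0.    -0.001 -1.   ] open 0.04971484729866927 F [ 0.1 -0.4  0.9]
 -> [ 0.5773 -0.3795  0.14  ] txyz mm [-1.9 -0.6 -0.2]
 -> [ 0.5773 -0.3795  0.028 ] txyz mm [ 1.00e-01 -0.00e+00  1.12e+02]
```

```bash
python3 -m crank '[{"ax":0,"ay":0,"az":-0.004,"tx":-1.9,"ty":-0.6,"tz":0,"grip":50},{"ax":0,"ay":0,"az":0,"tx":0,"ty":0,"tz":40,"grip":50},{"ax":0,"ay":0,"az":0,"tx":0,"ty":0,"tz":40,"grip":50},{"ax":0,"ay":0,"az":0,"tx":0,"ty":0,"tz":20,"grip":50},{"ax":0,"ay":0,"az":0,"tx":0,"ty":0,"tz":0,"grip":50}]' 60 >/dev/null
python3 - <<'E'
from h import *
cams.snapshot("scene")
go([.5773,-.3795,.028])
o=cv2.resize(cams.snapshot("scene")[225:305,90:210],(780,520),interpolation=cv2.INTER_CUBIC);cv2.imwrite("pics/d.png",o[:,:,::-1])
E
```

```text
t 3.625 tcp [ 0.5761 -0.3809  0.0405] yaw 1.3295 tilt [ 0. -0. -1.] open 0.05002835672998162 F [ 0.   0.6 -0.1]
 -> [ 0.5773 -0.3795  0.028 ] txyz mm [ 1.6  0.8 12.5]
```

View pics/d.png

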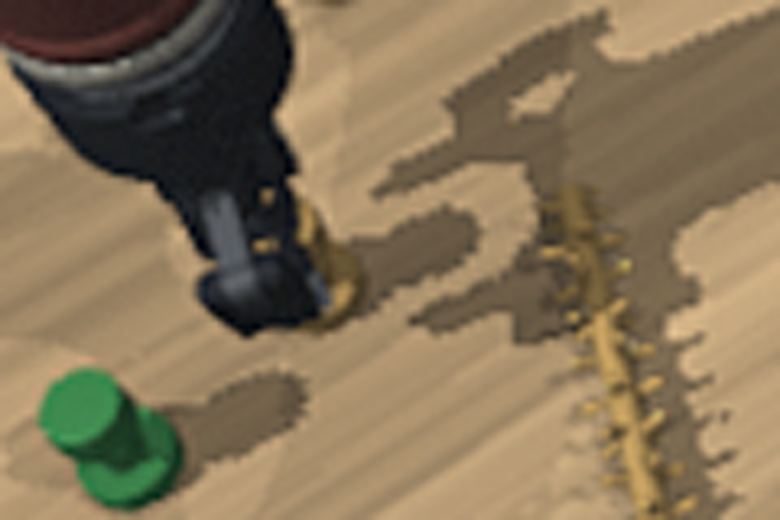

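The fingers straddle the knob, whose foot shows at about (340,290) in the crop. Green and the casting tree are clear. Next: lower the last bit and close.

```bash
python3 -m crank '[{"ax":0,"ay":0,"az":0,"tx":1.6,"ty":0.8,"tz":12.5,"grip":50},{"ax":0,"ay":0,"az":0,"tx":0,"ty":0,"tz":0,"grip":50},{"ax":0,"ay":0,"az":0,"tx":0,"ty":0,"tz":0,"grip":15},{"ax":0,"ay":0,"az":0,"tx":0,"ty":0,"tz":0,"grip":15},{"ax":0,"ay":0,"az":0,"tx":0,"ty":0,"tz":0,"grip":15},{"ax":0,"ay":0,"az":0,"tx":0,"ty":0,"tz":0,"grip":15},{"ax":0,"ay":0,"az":0,"tx":0,"ty":0,"tz":0,"grip":15}]' 60
python3 - <<'E'
from h import *
E=G-GY*.095
go([.5773,-.3795,.11],[*E,.11],[*E,.04])
E
```

```text
time: 4.55
tool_pos: [0.5775, -0.3791, 0.0281]
orientation: [0.0, 0.787, 0.617, 0.0]
wrist_force: [-0.7, 0.7, 3.2]
opening: 0.0262
finger_force: 59.3
t 4.55 tcp [ 0.5775 -0.3791  0.0281] yaw 1.3307 tilt [ 0.001 -0.    -1.   ] open 0.02616339219940312 F [-0.7  0.7  3.2]
 -> [ 0.5773 -0.3795  0.11  ] txyz mm [ -0.5  -0.1 -81.9]
 -> [ 0.5468 -0.0357  0.11  ] txyz mm [ 3.267e+02 -1.113e+02 -2.000e-01]
 -> [ 0.5468 -0.0357  0.04  ] txyz mm [ 0.  -0.1 70. ]
```

```bash
Z='x'; python3 -m crank '[{"ax":0,"ay":0,"az":0,"tx":0,"ty":0,"tz":-40,"grip":15},{"ax":0,"ay":0,"az":0,"tx":0,"ty":0,"tz":-42,"grip":15},{"ax":0,"ay":0,"az":0,"tx":54.4,"ty":-18.5,"tz":0,"grip":15},{"ax":0,"ay":0,"az":0,"tx":54.4,"ty":-18.5,"tz":0,"grip":15},{"ax":0,"ay":0,"az":0,"tx":54.4,"ty":-18.5,"tz":0,"grip":15},{"ax":0,"ay":0,"az":0,"tx":54.4,"ty":-18.5,"tz":0,"grip":15},{"ax":0,"ay":0,"az":0,"tx":54.4,"ty":-18.5,"tz":0,"grip":15},{"ax":0,"ay":0,"az":0,"tx":54.4,"ty":-18.5,"tz":0,"grip":15}]' 60 >/dev/null
python3 -m crank '[{"ax":0,"ay":0,"az":0.003,"tx":0,"ty":0,"tz":30,"grip":15},{"ax":0,"ay":0,"az":0,"tx":0,"ty":0,"tz":20,"grip":15},{"ax":0,"ay":0,"az":0,"tx":0,"ty":0,"tz":0,"grip":15},{"ax":0,"ay":0,"az":0,"tx":0,"ty":0,"tz":0,"grip":15}]' 60
python3 - <<'E'
from h import *
im={c:cams.snapshot(c) for c in("top","scene")}
E=G-GY*.095
go([*E,.04])
v=[]
for c,(x,y) in {"top":(155,150),"scene":(222,140)}.items():
    o=cv2.resize(im[c],None,fx=6,fy=6,interpolation=cv2.INTER_CUBIC)
    for p,hs,col in(([G[0],G[1],-.244],PL,(255,0,0)),([*robot.state()["tool_pos"][:2],0,robot.state()["tool_pos"][2]-.028],knob(.035),(0,255,0))):
        for h in hs: cv2.polylines(o,[cv2.convexHull(((proj(c,place(h,p))+.5)*6).astype(np.int32).reshape(-1,1,2))],True,col,1)
    v.append(o[y*6:y*6+540,x*6:x*6+660])
o=np.hstack(v);cv2.imwrite("pics/e.png",cv2.resize(o,(800,330),interpolation=cv2.INTER_AREA)[:,:,::-1])
E
```

```text
time: 6.05
tool_pos: [0.5472, -0.0356, 0.0599]
orientation: [0.0, 0.788, 0.616, 0.0]
wrist_force: [-0.5, 0.1, -2.8]
opening: 0.0267
finger_force: 59.6
t 6.15 tcp [ 0.5476 -0.0357  0.0605] yaw 1.3274 tilt [ 0.002  0.    -1.   ] open 0.02690138245178827 F [ 0.4  0.8 -2.3]
 -> [ 0.5468 -0.0357  0.04  ] txyz mm [-0.2 -0.8 20.5]
```

View pics/e.png

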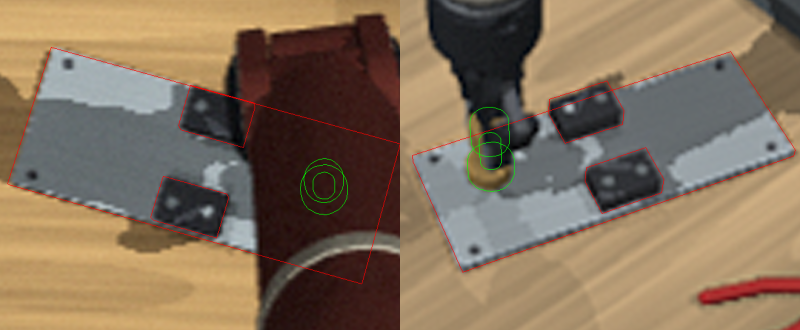

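The top view is blocked by the arm. In the scene view the knob is upright at (490,160), matching the predicted green outline and centred on the gap's entry line. Next: lower onto the plate and approach.

```bash
python3 -m crank '[{"ax":0,"ay":0,"az":0,"tx":0,"ty":-0.5,"tz":15,"grip":15},{"ax":0,"ay":0,"az":0,"tx":0,"ty":0,"tz":8,"grip":15},{"ax":0,"ay":0,"az":0,"tx":0,"ty":0,"tz":0,"grip":15},{"ax":0,"ay":0,"az":0,"tx":20,"ty":0,"tz":0,"grip":15},{"ax":0,"ay":0,"az":0,"tx":20,"ty":0,"tz":0,"grip":15},{"ax":0,"ay":0,"az":0,"tx":0,"ty":0,"tz":0,"grip":15},{"ax":0,"ay":0,"az":0,"tx":0,"ty":0,"tz":0,"grip":15}]' 60
python3 - <<'E'
from h import *
go(*[[*(G+GY*y),.037] for y in(-.05,0,.09)])
E
```

```text
time: 7.02
tool_pos: [0.5557, 0.003, 0.0363]
orientation: [0.0, 0.788, 0.616, -0.001]
wrist_force: [-0.2, -1.0, -2.5]
opening: 0.0263
finger_force: 59.8
t 7.025 tcp [0.5557 0.003  0.0363] yaw 1.3279 tilt [-0.001 -0.001 -1.   ] open 0.026316156449486504 F [-0.2 -1.  -2.5]
 -> [0.5577 0.008  0.037 ] txyz mm [ 5.3  0.8 -0.7]
 -> [0.5698 0.0565 0.037 ] txyz mm [50.   0.1 -0.1]
 -> [0.5915 0.1438 0.037 ] txyz mm [90.   0.1 -0.1]
```

```bash
python3 -m crank '[{"ax":0,"ay":0,"az":0,"tx":8,"ty":0.4,"tz":0,"grip":15},{"ax":0,"ay":0,"az":0,"tx":8,"ty":0,"tz":0,"grip":15},{"ax":0,"ay":0,"az":0,"tx":8,"ty":0,"tz":0,"grip":15},{"ax":0,"ay":0,"az":0,"tx":0,"ty":0,"tz":0,"grip":15}]' 60
python3 - <<'E'
from h import *
cams.snapshot("scene")
go(*[[*(G+GY*y),.037] for y in(0,.09)])
E
```

```text
time: 7.52
tool_pos: [0.5625, 0.0282, 0.0367]
orientation: [-0.0, 0.787, 0.617, 0.0]
wrist_force: [0.2, 0.2, -2.2]
opening: 0.0263
finger_force: 59.8
t 7.575 tcp [0.5622 0.0273 0.0366] yaw 1.3289 tilt [-0.  0. -1.] open 0.026369352320133804 F [-0.1 -0.3 -1.9]
 -> [0.5698 0.0565 0.037 ] txyz mm [30.2  0.3 -0.3]
 -> [0.5915 0.1438 0.037 ] txyz mm [90.   0.2  0. ]
```

The foot is inside the gap with no side force, so this is the small knob. Next: slide on through.

```bash
python3 -m crank '[{"ax":0,"ay":0,"az":0,"tx":10,"ty":0.2,"tz":0,"grip":15},{"ax":0,"ay":0,"az":0,"tx":10,"ty":0,"tz":0,"grip":15},{"ax":0,"ay":0,"az":0,"tx":10,"ty":0,"tz":0,"grip":15},{"ax":0,"ay":0,"az":0,"tx":10,"ty":0,"tz":0,"grip":15},{"ax":0,"ay":0,"az":0,"tx":10,"ty":0,"tz":0,"grip":15},{"ax":0,"ay":0,"az":0,"tx":10,"ty":0,"tz":0,"grip":15}]' 60
python3 -m crank '[{"ax":0,"ay":0,"az":0,"tx":10,"ty":0,"tz":0,"grip":15},{"ax":0,"ay":0,"az":0,"tx":10,"ty":0,"tz":0,"grip":15},{"ax":0,"ay":0,"az":0,"tx":15,"ty":0,"tz":0,"grip":15},{"ax":0,"ay":0,"az":0,"tx":15,"ty":0,"tz":0,"grip":15},{"ax":0,"ay":0,"az":0,"tx":10,"ty":0,"tz":0,"grip":15},{"ax":0,"ay":0,"az":0,"tx":0,"ty":0,"tz":0,"grip":15},{"ax":0,"ay":0,"az":0,"tx":0,"ty":0,"tz":0.5,"grip":15},{"ax":0,"ay":0,"az":0,"tx":0,"ty":0,"tz":0,"grip":15}]' 60
python3 - <<'E'
from h import *
go(*[[*(G+GY*y),.037] for y in(0,.09)])
E
```

```text
time: 8.32
tool_pos: [0.577, 0.0856, 0.0366]
orientation: [-0.0, 0.788, 0.616, 0.0]
wrist_force: [1.1, 0.4, -1.6]
opening: 0.0265
finger_force: 59.8
time: 9.32
tool_pos: [0.5913, 0.1423, 0.0362]
orientation: [0.0, 0.788, 0.616, -0.0]
wrist_force: [-0.5, 0.1, -2.9]
opening: 0.0262
finger_force: 59.9
t 9.325 tcp [0.5913 0.1423 0.0362] yaw 1.3268 tilt [-0.    -0.001 -1.   ] open 0.026182324937762888 F [-0.5  0.1 -2.9]
 -> [0.5698 0.0565 0.037 ] txyz mm [-88.4  -0.1  -0.8]
 -> [0.5915 0.1438 0.037 ] txyz mm [90. -0. -0.]
```

```bash
for i in 1 2 3; do :; done; python3 -m crank '[{"ax":0,"ay":0,"az":0,"tx":0,"ty":0,"tz":0.5,"grip":15},{"ax":0,"ay":0,"az":0,"tx":0,"ty":0,"tz":0,"grip":15}]' | grep wrist
python3 -m crank '[{"ax":0,"ay":0,"az":0,"tx":0,"ty":0,"tz":0.5,"grip":15},{"ax":0,"ay":0,"az":0,"tx":0,"ty":0,"tz":0,"grip":15}]' | grep -E "wrist|tool"
```

```text
wrist_force: [-1.5, -1.9, 3.2]
tool_pos: [0.5913, 0.1424, 0.0361]
wrist_force: [-2.4, -1.5, 6.8]
```

The knob is on the plate (contact about 7 N). Next: release and rise straight up.

```bash
python3 -m crank '[{"ax":0,"ay":0,"az":0,"tx":0,"ty":0,"tz":0,"grip":32},{"ax":0,"ay":0,"az":0,"tx":0,"ty":0,"tz":0,"grip":50},{"ax":0,"ay":0,"az":0,"tx":0,"ty":0,"tz":0,"grip":50},{"ax":0,"ay":0,"az":0,"tx":0,"ty":0,"tz":0,"grip":50},{"ax":0,"ay":0,"az":0,"tx":0,"ty":0,"tz":-20,"grip":50},{"ax":0,"ay":0,"az":0,"tx":0,"ty":0,"tz":-40,"grip":50},{"ax":0,"ay":0,"az":0,"tx":0,"ty":0,"tz":-50,"grip":50},{"ax":0,"ay":0,"az":0,"tx":0,"ty":0,"tz":0,"grip":50}]'
python3 - <<'E'
from h import *
go([.4465,-.3073,.14],[.4465,-.3073,.028])
E
```

```text
time: 10.82
tool_pos: [0.5944, 0.1442, 0.1497]
orientation: [0.002, 0.788, 0.616, 0.005]
wrist_force: [0.3, -1.4, -0.6]
opening: 0.0507
finger_force: 0.0
t 10.825 tcp [0.5944 0.1442 0.1497] yaw 1.3278 tilt [ 0.01   0.003 -1.   ] open 0.0506613458825259 F [ 0.3 -1.4 -0.6]
 -> [ 0.4465 -0.3073  0.14  ] txyz mm [-473.8  -35.     6.9]
 -> [ 0.4465 -0.3073  0.028 ] txyz mm [ -0.6  -1.  112. ]
```

```bash
python3 -m crank '[{"ax":0,"ay":0,"az":0,"tx":-55,"ty":-4.4,"tz":0,"grip":50},{"ax":0,"ay":0,"az":0,"tx":-55,"ty":-4.4,"tz":0,"grip":50},{"ax":0,"ay":0,"az":0,"tx":-55,"ty":-4.4,"tz":0,"grip":50},{"ax":0,"ay":0,"az":0,"tx":-55,"ty":-4.4,"tz":0,"grip":50},{"ax":0,"ay":0,"az":0,"tx":-55,"ty":-4.4,"tz":0,"grip":50},{"ax":0,"ay":0,"az":0,"tx":-55,"ty":-4.4,"tz":0,"grip":50},{"ax":0,"ay":0,"az":0,"tx":-55,"ty":-4.4,"tz":0,"grip":50},{"ax":0,"ay":0,"az":0,"tx":-55,"ty":-4.4,"tz":0,"grip":50}]' >/dev/null
python3 -m crank '[{"ax":0,"ay":0,"az":0,"tx":-33.8,"ty":0,"tz":0,"grip":50},{"ax":0,"ay":0,"az":0,"tx":0,"ty":0,"tz":0,"grip":50},{"ax":0,"ay":0,"az":0,"tx":0,"ty":0,"tz":0,"grip":50},{"ax":0,"ay":0,"az":0,"tx":0,"ty":0,"tz":0,"grip":50}]' >/dev/null
python3 - <<'E'
from h import *
im={c:cams.snapshot(c) for c in("top","scene")}
go([.4465,-.3073,.12],[.4465,-.3073,.028])
v=[]
P=G+GY*.088
for c,(x,y) in {"top":(155,150),"scene":(222,140)}.items():
    o=cv2.resize(im[c],None,fx=6,fy=6,interpolation=cv2.INTER_CUBIC)
    for p,hs,col in(([G[0],G[1],-.244],PL,(255,0,0)),([*P,0,.008],knob(.035),(0,255,0))):
        for h in hs: cv2.polylines(o,[cv2.convexHull(((proj(c,place(h,p))+.5)*6).astype(np.int32).reshape(-1,1,2))],True,col,1)
    v.append(o[y*6:y*6+540,x*6:x*6+660])
o=np.hstack(v);cv2.imwrite("pics/f.png",cv2.resize(o,(800,330),interpolation=cv2.INTER_AREA)[:,:,::-1])
E
```

```text
t 12.425 tcp [ 0.4438 -0.3068  0.1451] yaw 1.3306 tilt [ 0.     0.001 -1.   ] open 0.05035137483791998 F [ 0.2  0.8 -0.7]
 -> [ 0.4465 -0.3073  0.12  ] txyz mm [ 0.1  2.8 25.1]
 -> [ 0.4465 -0.3073  0.028 ] txyz mm [-0.1  0.  92. ]
```

View pics/f.png

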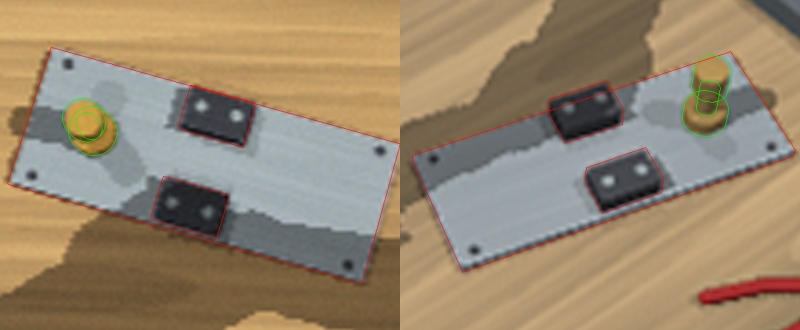

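The small knob stands upright on the exit side of the plate, at top crop (92,130), clear of the jaws. Next: pick up the large knob.

```bash
python3 -m crank '[{"ax":0,"ay":0,"az":0,"tx":0,"ty":2.6,"tz":30,"grip":50},{"ax":0,"ay":0,"az":0,"tx":0,"ty":0,"tz":40,"grip":50},{"ax":0,"ay":0,"az":0,"tx":0,"ty":0,"tz":27,"grip":50},{"ax":0,"ay":0,"az":0,"tx":0,"ty":0,"tz":0,"grip":50},{"ax":0,"ay":0,"az":0,"tx":0,"ty":0,"tz":0,"grip":50}]' >/dev/null
python3 - <<'E'
from h import *
go([.4465,-.3073,.028])
E
```

```text
t 13.05 tcp [ 0.4467 -0.3089  0.0491] yaw 1.3286 tilt [ 0.002 -0.001 -1.   ] open 0.050252526084203004 F [-0.2 -0.5  0.9]
 -> [ 0.4465 -0.3073  0.028 ] txyz mm [ 1.5 -0.6 21.1]
```

```bash
python3 -m crank '[{"ax":0,"ay":0,"az":0,"tx":1.2,"ty":-0.4,"tz":20.5,"grip":50},{"ax":0,"ay":0,"az":0,"tx":0,"ty":0,"tz":0,"grip":50},{"ax":0,"ay":0,"az":0,"tx":0,"ty":0,"tz":0,"grip":15},{"ax":0,"ay":0,"az":0,"tx":0,"ty":0,"tz":0,"grip":15},{"ax":0,"ay":0,"az":0,"tx":0,"ty":0,"tz":0,"grip":15},{"ax":0,"ay":0,"az":0,"tx":0,"ty":0,"tz":0,"grip":15},{"ax":0,"ay":0,"az":0,"tx":0,"ty":0,"tz":0,"grip":15}]' 60
python3 - <<'E'
from h import *
go([.4465,-.3073,.15],[.5068,.338,.15],[.5068,.338,.034])
E
```

```text
time: 13.92
tool_pos: [0.4468, -0.3083, 0.029]
orientation: [0.001, 0.788, 0.616, 0.001]
wrist_force: [0.7, -0.4, 5.6]
opening: 0.0267
finger_force: 58.7
t 13.925 tcp [ 0.4468 -0.3083  0.029 ] yaw 1.3279 tilt [ 0.003 -0.002 -1.   ] open 0.026671810004100484 F [ 0.7 -0.4  5.6]
 -> [ 0.4465 -0.3073  0.15  ] txyz mm [ 8.00e-01 -1.00e-01 -1.21e+02]
 -> [0.5068 0.338  0.15  ] txyz mm [640.9 -96.7  -0.8]
 -> [0.5068 0.338  0.034 ] txyz mm [ 1.00e-01 -3.00e-01  1.16e+02]
```

```bash
python3 -m crank '[{"ax":0,"ay":0,"az":0,"tx":0,"ty":0,"tz":-50,"grip":15},{"ax":0,"ay":0,"az":0,"tx":0,"ty":0,"tz":-50,"grip":15},{"ax":0,"ay":0,"az":0,"tx":10,"ty":-1,"tz":-21,"grip":15},{"ax":0,"ay":0,"az":0,"tx":50,"ty":-7.6,"tz":0,"grip":15},{"ax":0,"ay":0,"az":0,"tx":50,"ty":-7.6,"tz":0,"grip":15},{"ax":0,"ay":0,"az":0,"tx":50,"ty":-7.6,"tz":0,"grip":15},{"ax":0,"ay":0,"az":0,"tx":50,"ty":-7.6,"tz":0,"grip":15},{"ax":0,"ay":0,"az":0,"tx":50,"ty":-7.6,"tz":0,"grip":15}]' >/dev/null
python3 -m crank '[{"ax":0,"ay":0,"az":0,"tx":50,"ty":-7.6,"tz":0,"grip":15},{"ax":0,"ay":0,"az":0,"tx":50,"ty":-7.6,"tz":0,"grip":15},{"ax":0,"ay":0,"az":0,"tx":50,"ty":-7.6,"tz":0,"grip":15},{"ax":0,"ay":0,"az":0,"tx":50,"ty":-7.6,"tz":0,"grip":15},{"ax":0,"ay":0,"az":0,"tx":50,"ty":-7.6,"tz":0,"grip":15},{"ax":0,"ay":0,"az":0,"tx":50,"ty":-7.6,"tz":0,"grip":15},{"ax":0,"ay":0,"az":0,"tx":0,"ty":0,"tz":0,"grip":15},{"ax":0,"ay":0,"az":0,"tx":0,"ty":0,"tz":0,"grip":15}]' >/dev/null
python3 - <<'E'
from h import *
go([.5068,.338,.15],[.5068,.338,.034])
E
```

```text
t 15.925 tcp [0.4974 0.2552 0.148 ] yaw 1.3281 tilt [-0.002 -0.002 -1.   ] open 0.02644876555855329 F [ 0.5 -1.2 -2.4]
 -> [0.5068 0.338  0.15  ] txyz mm [ 82.6 -10.8  -2.2]
 -> [0.5068 0.338  0.034 ] txyz mm [3.00e-01 1.00e-01 1.16e+02]
```

```bash
python3 -m crank '[{"ax":0,"ay":0,"az":0,"tx":41,"ty":-5.4,"tz":0,"grip":15},{"ax":0,"ay":0,"az":0,"tx":41,"ty":-5.4,"tz":0,"grip":15},{"ax":0,"ay":0,"az":0,"tx":0,"ty":0,"tz":0,"grip":15},{"ax":0,"ay":0,"az":0,"tx":0,"ty":0,"tz":40,"grip":15},{"ax":0,"ay":0,"az":0,"tx":0,"ty":0,"tz":40,"grip":15},{"ax":0,"ay":0,"az":0,"tx":0,"ty":0,"tz":20,"grip":15},{"ax":0,"ay":0,"az":0,"tx":0,"ty":0,"tz":8,"grip":15},{"ax":0,"ay":0,"az":0,"tx":0,"ty":0,"tz":0,"grip":15}]'
python3 - <<'E'
from h import *
cams.snapshot("scene")
go([.5068,.338,.034])
E
```

```text
time: 16.92
tool_pos: [0.5078, 0.337, 0.0406]
orientation: [0.0, 0.788, 0.616, -0.0]
wrist_force: [0.2, 0.6, -1.4]
opening: 0.0264
finger_force: 59.8
t 16.975 tcp [0.5082 0.3377 0.0414] yaw 1.3265 tilt [ 0.001  0.    -1.   ] open 0.026383133391100974 F [ 0.5 -0.2 -2.3]
 -> [0.5068 0.338  0.034 ] txyz mm [-0.1 -1.4  7.4]
```

Contact is expected near TCP z = 0.034.

```bash
python3 -m crank '[{"ax":0,"ay":0,"az":0,"tx":0,"ty":0,"tz":4,"grip":15},{"ax":0,"ay":0,"az":0,"tx":0,"ty":0,"tz":2,"grip":15},{"ax":0,"ay":0,"az":0,"tx":0,"ty":0,"tz":0,"grip":15}]' | grep -E "wrist|tool"
python3 -m crank '[{"ax":0,"ay":0,"az":0,"tx":0,"ty":0,"tz":0.7,"grip":15},{"ax":0,"ay":0,"az":0,"tx":0,"ty":0,"tz":0,"grip":15}]' | grep -E "wrist|tool"
python3 -m crank '[{"ax":0,"ay":0,"az":0,"tx":0,"ty":0,"tz":0.5,"grip":15},{"ax":0,"ay":0,"az":0,"tx":0,"ty":0,"tz":0,"grip":15}]' | grep -E "wrist|tool"
```

```text
tool_pos: [0.5074, 0.3385, 0.0348]
wrist_force: [-0.4, -0.6, -3.4]
tool_pos: [0.5075, 0.3386, 0.0342]
wrist_force: [-0.8, -0.7, -2.0]
tool_pos: [0.5076, 0.3387, 0.0341]
wrist_force: [-0.9, -1.2, 2.1]
```

```bash
python3 -m crank '[{"ax":0,"ay":0,"az":0,"tx":0,"ty":0,"tz":0.4,"grip":15},{"ax":0,"ay":0,"az":0,"tx":0,"ty":0,"tz":0,"grip":32},{"ax":0,"ay":0,"az":0,"tx":0,"ty":0,"tz":0,"grip":48},{"ax":0,"ay":0,"az":0,"tx":0,"ty":0,"tz":0,"grip":48},{"ax":0,"ay":0,"az":0,"tx":0,"ty":0,"tz":0,"grip":48},{"ax":0,"ay":0,"az":0,"tx":0,"ty":0,"tz":-20,"grip":48},{"ax":0,"ay":0,"az":0,"tx":0,"ty":0,"tz":-50,"grip":48},{"ax":0,"ay":0,"az":0,"tx":0,"ty":0,"tz":-60,"grip":48}]'
python3 -m crank '[{"ax":0,"ay":0,"az":0,"tx":-50,"ty":-30,"tz":-20,"grip":48},{"ax":0,"ay":0,"az":0,"tx":-50,"ty":-10,"tz":0,"grip":48},{"ax":0,"ay":0,"az":0,"tx":-50,"ty":0,"tz":0,"grip":48},{"ax":0,"ay":0,"az":0,"tx":-50,"ty":0,"tz":0,"grip":48},{"ax":0,"ay":0,"az":0,"tx":-50,"ty":0,"tz":0,"grip":48},{"ax":0,"ay":0,"az":0,"tx":-50,"ty":0,"tz":0,"grip":48},{"ax":0,"ay":0,"az":0,"tx":-50,"ty":0,"tz":0,"grip":48},{"ax":0,"ay":0,"az":0,"tx":0,"ty":0,"tz":0,"grip":48}]'
python3 - <<'E'
from h import *
im=np.hstack([cams.snapshot("top")[100:300,60:420],cams.snapshot("scene")[80:280,80:440]])
a=cv2.resize(im[:,:360],(800,444))[:,:,::-1][:300]
b=cv2.resize(im[:,360:],(800,444))[:,:,::-1][:300]
cv2.imwrite("pics/g.png",np.vstack([a,b]))
E
```

```text
time: 18.85
tool_pos: [0.5068, 0.3379, 0.1633]
orientation: [-0.0, 0.788, 0.616, -0.001]
wrist_force: [0.6, 0.3, -0.1]
opening: 0.0482
finger_force: 0.0
time: 19.85
tool_pos: [0.383, 0.0045, 0.183]
orientation: [0.0, 0.79, 0.613, -0.001]
wrist_force: [0.3, 0.2, -0.1]
opening: 0.0477
finger_force: 0.0
```

View pics/g.png

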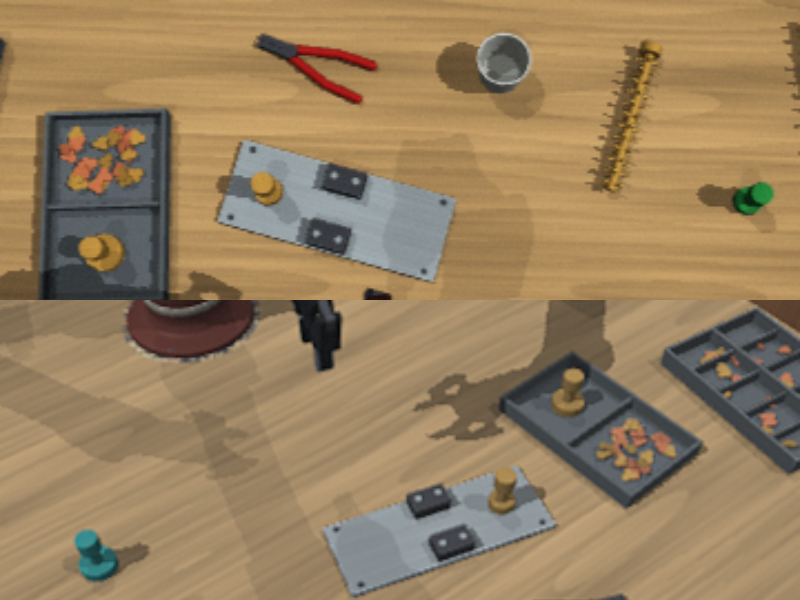

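The large knob stands upright in the empty compartment, at top (100,250) and scene (570,390). The small knob is on the exit side of the plate at top (265,187). The bystanders look undisturbed and the robot is clear.

```bash
python3 -c "
from bench import robot
print(robot.job_done())"
```

```text
the job is handed in; nothing more can be done
None
```

The job is handed in: the small-foot knob (the one by the green look-alike) went freely through the gauge and stands on the exit side of the plate; the other, taken as oversize from the camera fit and not tried in the gauge, stands in the tray's empty compartment.

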